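# Find the socket that fits the centrifuge rotor nut

### The job

Swing the red keeper bar of the rotor station shut over the rotor until it clicks home in its detent. Then try the green-handled socket drivers from the blue rack on the brass hex nut of that rotor, put one that does not fit back upright in the rack, and finish still holding the one that fits, pushed fully down onto the nut. Leave the yellow key and everything else on the bench alone.

Things in the scene. Friction and masses are not known exactly. Their poses are not given: they have to be found in the camera images.
- station: White rotor service station, fixed, plate 12 mm thick from x = -75 to 75 and y = -105 to 240 mm. Origin: table level under the axis of the cradle with the red keeper bar; z up. A silver rotor (96 mm across, 60 mm high) is fixed in this cradle; a second rotor is only stored at y = +170 mm and is not worked on.
- nut (a point): Top centre of the brass hex nut of the rotor in the cradle, 62 mm above the table. 15 or 23 mm across flats (not told which), 14 mm tall, top 3 mm chamfered; two corners on the x axis, so it repeats every 60 degrees. The hex opening that fits is 3 mm wider. The nut stands in a round well 12 mm deep, 5 mm wider than the nose that fits.
- well (a point): Centre of the floor of the well around that nut, 14 mm below the nut's top, axes as the station's. A driver that fits goes down until its nose rests on this floor, its grip middle 53 mm above this point. One too small stops on the nut's top, one too large on the well's rim: grip middle then at least 63 mm above this point.
- keeper (a joint): Angle of the red keeper bar about its upright pivot: 0 = shut (lying along the station's -y from the pivot, across the rotor's edge, in the detent and at its stop), growing to 1.5 as it swings open, counter-clockwise from above. It stays where it is left; the last 0.17 rad ride over a sprung ball (2 to 3 N at the post), which snaps up behind it and keeps it home.
- keeper_hinge (a point): Pivot of the keeper bar (fixed on the station at x = +38, y = +66 mm), 55 mm above the table, at the bar's mid height. Axes as the station's.
- keeper_post (a point): Top centre of the black upright post on the keeper bar, 14 mm across, 30 mm tall (top 90 mm, foot 60 mm above the table), 110 mm from the pivot. The bar is 12 mm wide and 10 mm thick and ends 28 mm beyond the post. To shut the bar push the post along its arc about the pivot.
- rack: Blue rack, fixed, 80 x 232 x 30 mm tall with three holes 44 mm across and 24 mm deep in a row along its y axis, at y = -72, 0 and +72 mm (x = 0). Origin: centre of its underside on the table. The two socket drivers and the yellow key stand in the holes in any order.
- socket_a_grip (a point): Socket driver A; both look alike outside and which one fits is not told. Point: middle of the green square grip, 26 x 26 x 50 mm, faces square to its x, y axes; z up. 25 mm below it: top of the round flange, 54 mm across, 6 mm thick, which rests on the rack. Steel nose (27 or 37 mm across) ends 53 mm below it; its hex opening is 17 mm deep with two corners on the x axis. 0.14 to 0.24 kg.
- socket_b_grip (a point): Socket driver B; both look alike outside and which one fits is not told. Point: middle of the green square grip, 26 x 26 x 50 mm, faces square to its x, y axes; z up. 25 mm below it: top of the round flange, 54 mm across, 6 mm thick, which rests on the rack. Steel nose (27 or 37 mm across) ends 53 mm below it; its hex opening is 17 mm deep with two corners on the x axis. 0.14 to 0.24 kg.
- key: Yellow rotor lifting key with a ball knob, standing in one rack hole (origin: underside of its nose, top 75 mm above it, flange 54 mm across). Not needed, leave it.
- tape: White paper tape roll lying flat, 84 mm across, 24 mm tall. Origin: centre of underside. Leave it alone.
- reagent: Amber jar with blue cap, 60 mm across, 120 mm tall. Origin: centre of underside. Leave it alone.
- dish: Clear flat culture dish with a white disc on top, 90 mm across, 14 mm tall. Origin: centre of underside. Leave it alone.
Mind the look-alikes: they are no part of the job. What is shaped like the part that bears socket_b_grip but turquoise is not meant. There is more than one size of the rack; the job needs the larger.

How it is judged:
On the way, in this order (a step that is already met when the one before it is completed fails the run):
1. the keeper bar is shut home in its detent (value of joint keeper below 0.03 rad), for 0.2 s.
2. a socket driver is held by the fingers and fully seated on the nut of the rotor in the cradle (((z of socket_a_grip in the frame of nut between 0.035 and 0.0425 m and horizontal distance between socket_a_grip and nut below 0.004 m and angle between socket_a_grip's own z axis and vertical below 0.08 rad and contact force between the fingers and socket_a above 1 N) or (z of socket_b_grip in the frame of nut between 0.035 and 0.0425 m and horizontal distance between socket_b_grip and nut below 0.004 m and angle between socket_b_grip's own z axis and vertical below 0.08 rad and contact force between the fingers and socket_b above 1 N))), for 0.2 s.
At the end, for the whole second after the job is handed in: Keeper within 0.03 rad of shut; the fitting driver held by the fingers (over 1 N), grip middle 35 to 42.5 mm above the nut top, within 4 mm of its axis, 0.08 rad of upright; the other upright and untouched in a rack hole (12 mm of its centre, height 56 to 66 mm, tilt under 0.1 rad) (value of joint keeper below 0.03 rad and ((z of socket_a_grip in the frame of nut between 0.035 and 0.0425 m and horizontal distance between socket_a_grip and nut below 0.004 m and angle between socket_a_grip's own z axis and vertical below 0.08 rad and contact force between the fingers and socket_a above 1 N and x of socket_b_grip in the frame of rack between -0.012 and 0.012 m and z of socket_b_grip in the frame of rack between 0.056 and 0.066 m and angle between socket_b_grip's own z axis and vertical below 0.1 rad and contact force between the fingers and socket_b below 0.1 N and (y of socket_b_grip in the frame of rack between -0.084 and -0.06 m or y of socket_b_grip in the frame of rack between -0.012 and 0.012 m or y of socket_b_grip in the frame of rack between 0.06 and 0.084 m)) or (z of socket_b_grip in the frame of nut between 0.035 and 0.0425 m and horizontal distance between socket_b_grip and nut below 0.004 m and angle between socket_b_grip's own z axis and vertical below 0.08 rad and contact force between the fingers and socket_b above 1 N and x of socket_a_grip in the frame of rack between -0.012 and 0.012 m and z of socket_a_grip in the frame of rack between 0.056 and 0.066 m and angle between socket_a_grip's own z axis and vertical below 0.1 rad and contact force between the fingers and socket_a below 0.1 N and (y of socket_a_grip in the frame of rack between -0.084 and -0.06 m or y of socket_a_grip in the frame of rack between -0.012 and 0.012 m or y of socket_a_grip in the frame of rack between 0.06 and 0.084 m)))); the arm keeps its last pose, push and grip.
It fails at once if the lifting key is disturbed (moved over 20 mm) (distance of key from where it was at the start of the episode above 0.02 m).
It fails at once if a bystander is moved over 30 mm (distance of any of tape, reagent, dish from where it was at the start of the episode above 0.03 m).
It also fails if it takes over 72 s, if anything falls off the work surface, if the arm or the gripper's body presses on something with over 40 N, if the wrist force passes 120 N, or if a joint passes its speed limit or range.

### The arm

A 7-joint arm with a two-finger parallel gripper is mounted at the origin on the work surface. World frame = base frame: x ahead of the robot, y to its left, z up, the work surface at z = 0. Lengths are in m, angles in rad, forces in N, time in s.
With the tool pointing down it reaches from about 0.4 to 0.85 m from the base axis. Payload 10.4 kg.
Tool frame: the origin (TCP) lies between the finger pads; the fingertips stand 17 mm ahead of it and the grasp point (between the pads) lies 2 mm behind it; z points along the fingers, y is the line along which they close (so a half turn about z gives the same grasp; the last joint's range is limited). The gripper opens to 87 mm and grips with 3 to 60 N. Pads are 19 mm wide; open, the fingers measure 117 mm over their backs; the gripper's body (75 mm by 190 mm) begins 51 mm behind the grasp point.
Start: joints at [-1.356, 0.332, -0.065, 1.46, 0.022, 1.35, -0.088], TCP at [0.147, 0.607, 0.24] pointing down, gripper open.
Joint ranges: [-2.6, 2.6], [-0.5, 2.12], [-1.47, 1.34], [0.16, 2.42], [-1.27, 4.41], [0.06, 2.06], [-2.6, 2.6]. Speed limits (rad/s): [2.22, 2.22, 2.79, 2.79, 3.14, 3.14, 3.14].

### API

Orientations are given as a rotation vector (axis times angle).
In Python, from bench import robot gives the robot as it stands.
- The arm moves only by the tool servo_tool, never from a script. Its argument "moves" is a list of rows, each an object of numbers: "rx", "ry", "rz": the turn, a rotation vector about the tool's x, y, z as a fraction of full scale; "dx", "dy", "dz": the shift along the tool's x, y, z as a fraction of full scale; "fingers": the closure in counts, from 0 (fully open) to 255 (shut). A call has 1 to 5 rows; each row shifts and turns the commanded pose from where the row before left it, along the tool's axes as they then stand; what a row does not reach is not made up. Full scale, the value 1, is 0.15 m for a shift and 120 degrees for a turn. A row lasts 1/8 s, in which the tool goes at most 62.5 mm and 10.7 degrees, less where a joint would pass 70% of its speed; a pose out of reach is approached as far as the arm can. A call with a number of a shift or a turn outside -1 to 1 is refused whole. A call with a gripper value outside its range is refused whole. The fingers move at their own pace and stop on an object; "force" is the grip in N (left out, the last holds). Time passes only in rows, so rows that do not move let the fingers close. It gives the time, the measured TCP pose, the force, the opening and the grip force at its end, in the units of the state.
- robot.get_state(): the state, without advancing time (a new reading comes with each control period).
- robot.grab_frame(name): name is "scene" or "top"; returns a dict with "color" (420x560x3 uint8, red, green, blue), "mtx" (3x3 intrinsics, pixels), "dist" ([k1, k2, p1, p2, k3] as OpenCV has them; the pictures are not rectified), "world_from_camera" (4x4, takes a point from camera to world coordinates). Camera axes: x right, y up, looking along -z (the intrinsics and any distortion apply to the point x, -y, -z); pixel columns grow to the right and rows downward; lengths in m; the calibration is good to about 2 mm. A picture is of the moment at which its call begins. There is no depth.
- robot.sign_off(): hands the job in; it is judged then, once.
The state is a dict: "clock": time; "joint_pos": joint angles; "joint_velocities": joint speeds; "tau": joint torques, N m; "eef_pos": TCP position; "eef_rot": TCP orientation; "force": force on the tool from outside, world axes, zero at the start; "wrist_torque": the same for the moment, N m; "gripper_width": finger opening in m; "gripper_force": force on a finger pad.
Only numpy, scipy, OpenCV 4.12 (cv2) and the standard library are available. Lean on these libraries where they do the work, as an engineer would, in place of code of your own. Each camera call takes 0.05 s, during which the arm holds its last target. There are 200 camera calls.

## Working session

There is one attempt and no reset: what is moved stays moved. The work goes in short steps, Python scripts to look and compute and a tool call to move; the robot and the scene stay as the last step left them, time stands still between calls to the robot, and variables do not carry over. Pictures are saved under pics/ and viewed, at most 10 in all, crops included, and the job is handed in when it is done.

Besides the shell and the picture viewer there is one more tool, called after "Call:" by a JSON object that holds its "fn" and its "kwargs". servo_tool: Moves the arm, as the interface text tells. Shift numbers are shares of 0.15 m and turn numbers shares of 120 degrees, none past 1 either way. Its arguments: {"type":"object","properties":{"moves":{"type":"array","items":{"type":"object","properties":{"rx":{"type":"number","minimum":-1,"maximum":1},"ry":{"type":"number","minimum":-1,"maximum":1},"rz":{"type":"number","minimum":-1,"maximum":1},"dx":{"type":"number","minimum":-1,"maximum":1},"dy":{"type":"number","minimum":-1,"maximum":1},"dz":{"type":"number","minimum":-1,"maximum":1},"fingers":{"type":"number"}}}},"force":{"type":"number"}},"required":["moves"]}

```bash
mkdir -p pics; ls; python3 - <<'E'
from bench import robot
import cv2,pickle
s=robot.get_state();print(s)
F={}
for n in("scene","top"):
    f=robot.grab_frame(n);F[n]=f;cv2.imwrite(f"pics/{n}0.png",f["color"][:,:,::-1]);print(n,f["mtx"],f["dist"],f["world_from_camera"])
pickle.dump(F,open("F0.pkl","wb"))
E
```

```text
pics
{'clock': 0.0, 'joint_pos': array([-1.35562665,  0.33289341, -0.06469975,  1.46096163,  0.02162369,
        1.34986285, -0.08849919]), 'joint_velocities': array([-0.00081543,  0.00133134,  0.00253566, -0.00050455,  0.00114922,
        0.00110341,  0.00043446]), 'tau': array([-6.28981684e-05, -6.23257041e+01,  2.44324270e-02, -3.89896631e+01,
       -6.13795244e-02,  3.97528277e-02,  1.41395749e-04]), 'eef_pos': array([0.14713677, 0.60706275, 0.23873077]), 'eef_rot': array([-3.72556387e-01, -3.11934114e+00,  2.24085771e-03]), 'force': array([ 0.04555909, -0.45292714,  0.36882383]), 'wrist_torque': array([0.01089442, 0.03393604, 0.00604894]), 'gripper_force': 0.0, 'gripper_width': 0.08712994717537349}
scene [[507.24024867   0.         267.94113901]
 [  0.         507.24024867 209.92749088]
 [  0.           0.           1.        ]] [-0.18102213  0.          0.          0.          0.        ] [[ 0.04894134 -0.70892853  0.70358019  1.32026384]
 [ 0.99879003  0.0381363  -0.03105007 -0.11101382]
 [-0.00481966  0.70424851  0.70993719  0.88801691]
 [ 0.          0.          0.          1.        ]]
top [[446.83975302   0.         283.22867409]
 [  0.         446.83975302 209.03881593]
 [  0.           0.           1.        ]] [-0.14775115  0.          0.          0.          0.        ] [[ 0.04024089  0.97835433 -0.20298641  0.2978239 ]
 [-0.9991859   0.03881919 -0.01098206 -0.0750148 ]
 [-0.00286458  0.20326309  0.97911997  1.16751063]
 [ 0.          0.          0.          1.        ]]
```

View pics/scene0.png

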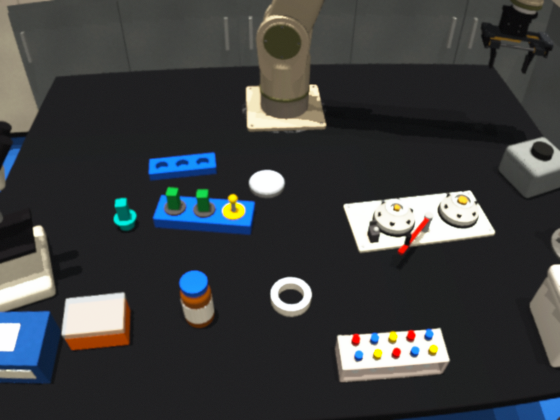

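View pics/top0.png

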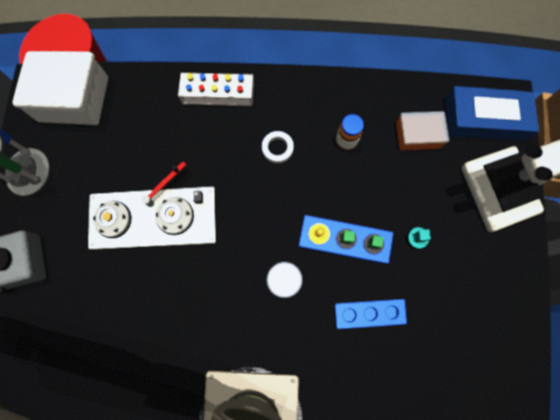

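The larger blue rack is at top-view (346,238) and scene (204,213). It holds the key at (319,232) and green drivers at (348,236) and (375,242). The small empty rack at (371,313) and the turquoise piece at (419,237) are look-alikes. The station is at (152,217), the keeper rotor at (173,214), and the red bar stands open toward (183,165). I'll confirm these in an enlarged crop.

```bash
cat > h.py <<'E'
import cv2,numpy as np
def ray(f,uv):
    p=cv2.undistortPoints(np.float64(uv).reshape(-1,1,2),f["mtx"],np.float64(f["dist"]))[:,0]
    T=f["world_from_camera"]; d=np.c_[p[:,0],-p[:,1],-np.ones(len(p))]@T[:3,:3].T
    return T[:3,3],d
def plane(f,uv,z):
    o,d=ray(f,uv); return o+d*((z-o[2])/d[:,2:])
def proj(f,P):
    T=np.linalg.inv(f["world_from_camera"]);q=np.atleast_2d(P)@T[:3,:3].T+T[:3,3]
    return cv2.projectPoints(q*[1,-1,-1],np.zeros(3),np.zeros(3),f["mtx"],np.float64(f["dist"]))[0][:,0]
def comps(mask,amin=8):
    n,l,s,c=cv2.connectedComponentsWithStats(mask.astype(np.uint8)); return [(s[i][4],c[i].round(1),l==i) for i in range(1,n) if s[i][4]>=amin]
E
python3 - <<'E'
from h import *; import pickle
F=pickle.load(open("F0.pkl","rb"));A=F["top"];S=F["scene"]
hsv=lambda f:cv2.cvtColor(f["color"],cv2.COLOR_RGB2HSV)
def rng(f,lo,hi,box):
    m=cv2.inRange(hsv(f),lo,hi)>0; k=np.zeros_like(m);x0,y0,x1,y1=box;k[y0:y1,x0:x1]=1;return m&k
for n,f,bx in(("top",A,(290,200,400,270)),("scene",S,(145,170,260,240))):
    for a,c,m in comps(rng(f,(45,80,30),(75,255,255),bx)):
        print(n,"green",a,c,plane(f,c,.086).round(3))
    m=rng(f,(95,100,60),(125,255,255),bx)
    for a,c,mm in comps(m,200):
        ct=cv2.findContours(mm.astype(np.uint8),0,2)[0][0]; r=cv2.boxPoints(cv2.minAreaRect(ct)); print(n,"rack",a,r.round(1).tolist(),plane(f,r,.03)[:,:2].round(3).tolist(),plane(f,np.array([r.mean(0)]),.03).round(3))
for n,f,bx in(("top",A,(80,180,225,260)),("scene",S,(340,180,500,250))):
    for a,c,m in comps(rng(f,(12,110,90),(35,255,255),bx),5): print(n,"nut",a,c,plane(f,c,.062).round(3))
for n,f,bx in(("top",A,(80,150,225,260)),("scene",S,(340,180,500,260))):
  m=rng(f,(0,150,80),(8,255,255),bx)|rng(f,(172,150,80),(180,255,255),bx)
  for a,c,mm in comps(m,8):
    ct=cv2.findContours(mm.astype(np.uint8),0,2)[0][0];r=cv2.boxPoints(cv2.minAreaRect(ct));print(n,"bar",a,c,r.round(1).tolist(),plane(f,r,.06)[:,:2].round(3).tolist())
  g=f["color"].min(2)>110; k=np.zeros_like(g);k[bx[1]+(25 if n=="top" else 0):bx[3],bx[0]:bx[2]]=1
  for a,c,mm in comps(g&k,1500):
    ct=cv2.findContours(mm.astype(np.uint8),0,2)[0][0];r=cv2.boxPoints(cv2.minAreaRect(ct));print(n,"plate",a,r.round(1).tolist(),plane(f,r,.012)[:,:2].round(3).tolist())
a=cv2.resize(A["color"][145:255,80:225],(580,440),interpolation=cv2.INTER_CUBIC)
b=cv2.resize(A["color"][205:265,295:440],(580,240),interpolation=cv2.INTER_CUBIC)
cv2.imwrite("pics/c1.png",np.vstack([a,b])[:600,:,::-1])
E
```

```text
top green 145 [347.8 236.5] [[ 0.46  -0.224  0.086]]
top green 151 [375.7 242. ] [[ 0.449 -0.293  0.086]]
top rack 2192 [[296.79998779296875, 246.6999969482422], [303.29998779296875, 213.1999969482422], [395.0, 230.89999389648438], [388.6000061035156, 264.3999938964844]] [[0.437, -0.101], [0.525, -0.115], [0.487, -0.355], [0.4, -0.337]] [[ 0.462 -0.227  0.03 ]]
scene green 287 [172.8 197.2] [[ 0.472 -0.293  0.086]]
scene green 289 [202.5 199.1] [[ 0.483 -0.224  0.086]]
scene rack 529 [[147.0, 170.0], [216.0, 170.0], [216.0, 180.0], [147.0, 180.0]] [[0.306, -0.383], [0.317, -0.201], [0.356, -0.2], [0.345, -0.378]] [[ 0.331 -0.29   0.03 ]]
scene rack 2411 [[151.10000610351562, 227.1999969482422], [153.8000030517578, 192.3000030517578], [255.5, 200.10000610351562], [252.8000030517578, 235.0]] [[0.512, -0.348], [0.393, -0.355], [0.435, -0.102], [0.548, -0.112]] [[ 0.474 -0.227  0.03 ]]
top nut 14 [170.5 212.7] [[0.506 0.224 0.062]]
top nut 44 [107.  216.4] [[0.49  0.392 0.062]]
scene nut 66 [462.3 199.6] [[0.492 0.393 0.062]]
scene nut 35 [396.5 207. ] [[0.508 0.225 0.062]]
top bar 57 [1
[... 385 characters left out ...]
669 [[85.19999694824219, 192.6999969482422], [213.89999389648438, 186.0], [216.8000030517578, 242.5], [88.0999984741211, 249.1999969482422]] [[0.562, 0.484], [0.593, 0.126], [0.441, 0.108], [0.407, 0.456]]
scene bar 211 [412.8 236.5] [[396.29998779296875, 250.8000030517578], [425.6000061035156, 217.0], [430.79998779296875, 221.39999389648438], [401.3999938964844, 255.3000030517578]] [[0.638, 0.195], [0.542, 0.287], [0.557, 0.295], [0.651, 0.203]]
scene plate 5590 [[342.70001220703125, 203.39999389648438], [489.20001220703125, 187.10000610351562], [494.79998779296875, 236.8000030517578], [348.20001220703125, 253.10000610351562]] [[0.439, 0.113], [0.399, 0.515], [0.572, 0.465], [0.599, 0.101]]
```

View pics/c1.png

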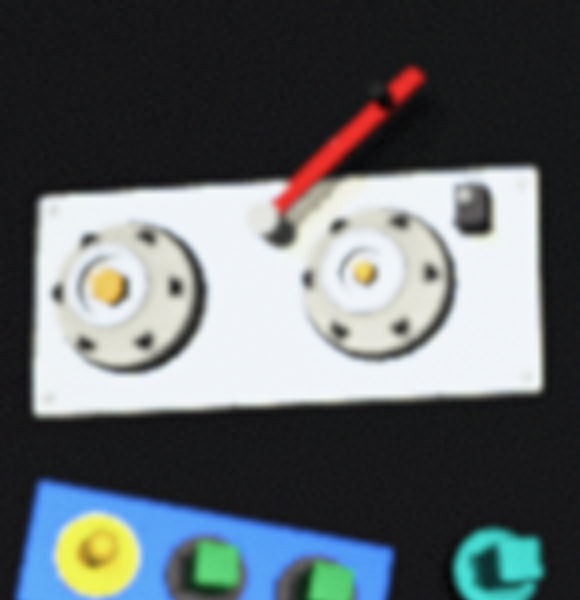

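The cradle nut at top (171,213) looks clearly smaller than the stored one at (107,216), so it is probably the 15 mm nut. In the 4x crop the black post is on the bar at crop (385,97), and the two drivers and the yellow key match their descriptions. Next I move above the keeper post at about (0.621, 0.221).

Call:
{"fn": "servo_tool", "kwargs": {"moves": [{"dx": -0.36, "dy": -0.175, "fingers": 100}, {"dx": -0.36, "dy": -0.175, "fingers": 100}, {"dx": -0.36, "dy": -0.175, "fingers": 100}, {"dx": -0.36, "dy": -0.175, "fingers": 100}, {"dx": -0.36, "dy": -0.175, "fingers": 100}], "force": 30}}

```text
invalid input
```

Call:
{"fn": "servo_tool", "kwargs": {"moves": [{"dx": -0.36, "dy": -0.175}, {"dx": -0.36, "dy": -0.175}, {"dx": -0.36, "dy": -0.175}, {"dx": -0.36, "dy": -0.175}, {"dx": -0.36, "dy": -0.175}]}}

```text
invalid input
```

Call:
{"fn": "servo_tool", "kwargs": {"moves": [{"rz": 0.08}, {"rz": 0.08}, {"rz": 0.08}]}}

```text
invalid input
```

```bash
cat > go.py <<'E'
# usage: go.py x y z yaw_deg(of tool y axis, mod 180) -> total shift (tool frame, full-scale units) and rz
import sys,numpy as np
from scipy.spatial.transform import Rotation as Ro
from bench import robot
s=robot.get_state();R=Ro.from_rotvec(s["eef_rot"]).as_matrix()
yaw=np.degrees(np.arctan2(R[1,1],R[0,1]))
print("t",round(s["clock"],2),"pos",s["eef_pos"].round(4),"yaw",yaw.round(1),"tilt",R[:2,2].round(3),"w",round(s["gripper_width"],4),"gf",round(s["gripper_force"],1),"F",s["force"].round(1),"j7",s["joint_pos"][6].round(2))
if len(sys.argv)>3:
    t=np.array([float(a) for a in sys.argv[1:4]]);print("d",(R.T@(t-s["eef_pos"])/.15).round(3))
if len(sys.argv)>4: print("rz",round(-(((float(sys.argv[4])-yaw+90)%180)-90)/120,3))
E
python3 go.py .621 .221 .2 48.4
```

```text
t 0.1 pos [0.1472 0.6071 0.2388] yaw 76.4 tilt [-0.    -0.001] w 0.0869 gf 0.0 F [ 1.1 -0.2  0.5] j7 -0.09
d [-3.676 -1.757  0.261]
rz 0.233
```

Call:
{"fn": "servo_tool", "kwargs": {"moves": [{"rx": 0, "ry": 0, "rz": 0, "dx": -0.36, "dy": -0.175, "dz": 0, "fingers": 100}, {"rx": 0, "ry": 0, "rz": 0, "dx": -0.36, "dy": -0.175, "dz": 0, "fingers": 100}, {"rx": 0, "ry": 0, "rz": 0, "dx": -0.36, "dy": -0.175, "dz": 0, "fingers": 100}, {"rx": 0, "ry": 0, "rz": 0, "dx": -0.36, "dy": -0.175, "dz": 0, "fingers": 100}, {"rx": 0, "ry": 0, "rz": 0, "dx": -0.36, "dy": -0.175, "dz": 0, "fingers": 100}], "force": 30}}

```text
clock: 0.72
eef_pos: [0.3799, 0.4147, 0.2394]
eef_rot: [-0.372, -3.119, 0.0]
force: [1.0, 1.3, 0.4]
gripper_width: 0.054
gripper_force: 0.0
```

Call:
{"fn": "servo_tool", "kwargs": {"moves": [{"rx": 0, "ry": 0, "rz": 0, "dx": -0.36, "dy": -0.175, "dz": 0, "fingers": 100}, {"rx": 0, "ry": 0, "rz": 0, "dx": -0.36, "dy": -0.175, "dz": 0, "fingers": 100}, {"rx": 0, "ry": 0, "rz": 0, "dx": -0.36, "dy": -0.175, "dz": 0, "fingers": 100}, {"rx": 0, "ry": 0, "rz": 0, "dx": -0.36, "dy": -0.175, "dz": 0.1, "fingers": 100}, {"rx": 0, "ry": 0, "rz": 0, "dx": -0.36, "dy": -0.175, "dz": 0.16, "fingers": 100}]}}

```text
clock: 1.35
eef_pos: [0.6102, 0.2252, 0.2013]
eef_rot: [0.372, 3.118, 0.001]
force: [0.9, 1.7, 0.6]
gripper_width: 0.0525
gripper_force: 0.0
```

Call:
{"fn": "servo_tool", "kwargs": {"moves": [{"rx": 0, "ry": 0, "rz": 0.08, "dx": 0, "dy": 0, "dz": 0, "fingers": 100}, {"rx": 0, "ry": 0, "rz": 0.08, "dx": 0, "dy": 0, "dz": 0, "fingers": 100}, {"rx": 0, "ry": 0, "rz": 0.073, "dx": 0, "dy": 0, "dz": 0, "fingers": 100}, {"rx": 0, "ry": 0, "rz": 0, "dx": 0, "dy": 0, "dz": 0, "fingers": 100}]}}

```text
clock: 1.85
eef_pos: [0.6084, 0.2264, 0.2009]
eef_rot: [-1.113, -2.937, 0.001]
force: [0.1, -1.5, 0.3]
gripper_width: 0.0528
gripper_force: 0.0
```

```bash
python3 go.py .621 .221 .088 48.4; python3 - <<'E'
from bench import robot
from h import *;import pickle
F={n:robot.grab_frame(n) for n in("scene","top")};pickle.dump(F,open("F1.pkl","wb"))
S=F["scene"]["color"][120:270,330:480];A=F["top"]["color"][120:260,120:270]
cv2.imwrite("pics/c2.png",np.hstack([cv2.resize(S,(400,400)),cv2.resize(A,(400,400))])[:,:,::-1])
E
```

```text
t 1.85 pos [0.6084 0.2264 0.2009] yaw 48.5 tilt [-0.001 -0.   ] w 0.0528 gf 0.0 F [ 0.1 -1.5  0.3] j7 0.52
d [-0.087  0.029  0.752]
rz 0.001
```

View pics/c2.png

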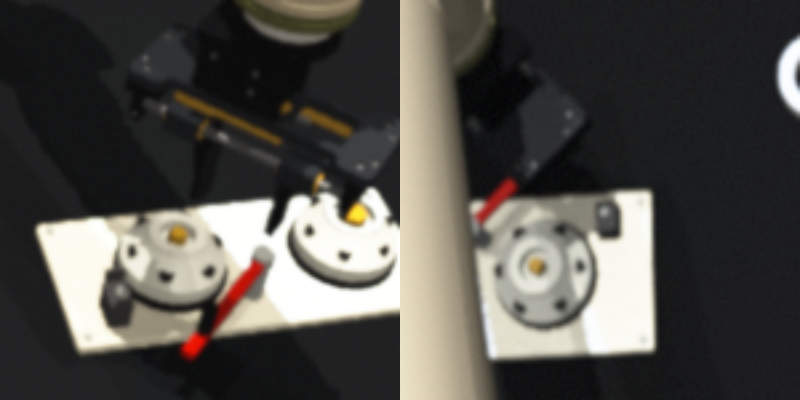

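The fingers hang over the post. In the left crop the bar runs from (262,255) to (190,350), with the post near (207,318). I'll shift over it, descend and close on it.

Call:
{"fn": "servo_tool", "kwargs": {"moves": [{"rx": 0, "ry": 0, "rz": 0, "dx": -0.087, "dy": 0.029, "dz": 0.1, "fingers": 100}, {"rx": 0, "ry": 0, "rz": 0, "dx": 0, "dy": 0, "dz": 0.23, "fingers": 100}, {"rx": 0, "ry": 0, "rz": 0, "dx": 0, "dy": 0, "dz": 0.23, "fingers": 100}, {"rx": 0, "ry": 0, "rz": 0, "dx": 0, "dy": 0, "dz": 0.22, "fingers": 100}, {"rx": 0, "ry": 0, "rz": 0, "dx": 0, "dy": 0, "dz": 0, "fingers": 100}]}}

```text
clock: 2.58
eef_pos: [0.6198, 0.2196, 0.0808]
eef_rot: [-1.113, -2.934, 0.007]
force: [0.5, 0.1, 0.7]
gripper_width: 0.0533
gripper_force: 0.0
```

Call:
{"fn": "servo_tool", "kwargs": {"moves": [{"rx": 0, "ry": 0, "rz": 0, "dx": 0, "dy": 0, "dz": 0, "fingers": 255}, {"rx": 0, "ry": 0, "rz": 0, "dx": 0, "dy": 0, "dz": 0, "fingers": 255}, {"rx": 0, "ry": 0, "rz": 0, "dx": 0, "dy": 0, "dz": 0, "fingers": 255}, {"rx": 0, "ry": 0, "rz": 0, "dx": 0, "dy": 0, "dz": 0, "fingers": 255}, {"rx": 0, "ry": 0, "rz": 0, "dx": 0, "dy": 0, "dz": 0, "fingers": 255}], "force": 25}}

```text
clock: 3.2
eef_pos: [0.6214, 0.2211, 0.0846]
eef_rot: [1.115, 2.937, 0.001]
force: [0.1, -0.2, 2.0]
gripper_width: 0.0132
gripper_force: 25.0
```

```bash
python3 go.py .549 .1843 .083 5.4
```

```text
t 3.2 pos [0.6214 0.2211 0.0846] yaw 48.4 tilt [0. 0.] w 0.0132 gf 25.0 F [ 0.1 -0.2  2. ] j7 0.57
d [ 0.198 -0.504  0.01 ]
rz 0.359
```

Call:
{"fn": "servo_tool", "kwargs": {"moves": [{"rx": 0, "ry": 0, "rz": 0.0717, "dx": 0.0083, "dy": -0.11, "dz": 0, "fingers": 255}, {"rx": 0, "ry": 0, "rz": 0.0717, "dx": 0.0083, "dy": -0.11, "dz": 0, "fingers": 255}, {"rx": 0, "ry": 0, "rz": 0.0717, "dx": 0.0083, "dy": -0.11, "dz": 0, "fingers": 255}, {"rx": 0, "ry": 0, "rz": 0.0717, "dx": 0.0083, "dy": -0.11, "dz": 0, "fingers": 255}, {"rx": 0, "ry": 0, "rz": 0, "dx": 0, "dy": 0, "dz": 0, "fingers": 255}]}}

```text
clock: 3.82
eef_pos: [0.5647, 0.1878, 0.0847]
eef_rot: [-1.932, -2.476, -0.0]
force: [-1.7, 1.7, 1.3]
gripper_width: 0.0131
gripper_force: 25.0
```

```bash
python3 go.py .549 .1843 .083 5.4
```

```text
t 3.83 pos [0.5647 0.1878 0.0847] yaw 14.1 tilt [-0.001  0.001] w 0.0131 gf 25.0 F [-1.7  1.7  1.3] j7 0.02
d [ 0.003 -0.107  0.011]
rz 0.072
```

Call:
{"fn": "servo_tool", "kwargs": {"moves": [{"rx": 0, "ry": 0, "rz": 0.036, "dx": 0.003, "dy": -0.06, "dz": 0, "fingers": 255}, {"rx": 0, "ry": 0, "rz": 0.036, "dx": 0.001, "dy": -0.06, "dz": 0, "fingers": 255}, {"rx": 0, "ry": 0, "rz": 0, "dx": 0, "dy": -0.02, "dz": 0, "fingers": 255}, {"rx": 0, "ry": 0, "rz": 0, "dx": 0, "dy": 0, "dz": 0, "fingers": 255}, {"rx": 0, "ry": 0, "rz": 0, "dx": 0, "dy": 0, "dz": 0, "fingers": 255}]}}

```text
clock: 4.45
eef_pos: [0.5495, 0.1853, 0.0851]
eef_rot: [2.106, 2.323, 0.013]
force: [21.6, 7.0, -16.9]
gripper_width: 0.0133
gripper_force: 25.0
```

```bash
python3 go.py .549 .1843 .083 5.4
```

```text
t 4.45 pos [0.5495 0.1853 0.0851] yaw 5.6 tilt [0.01  0.002] w 0.0133 gf 25.0 F [ 21.6   7.  -16.9] j7 -0.14
d [-0.006 -0.004  0.014]
rz 0.002
```

Call:
{"fn": "servo_tool", "kwargs": {"moves": [{"rx": 0, "ry": 0, "rz": 0, "dx": 0, "dy": 0.02, "dz": 0, "fingers": 100}, {"rx": 0, "ry": 0, "rz": 0, "dx": 0, "dy": 0, "dz": 0, "fingers": 100}, {"rx": 0, "ry": 0, "rz": 0, "dx": 0, "dy": 0, "dz": -0.2, "fingers": 100}, {"rx": 0, "ry": 0, "rz": 0, "dx": 0, "dy": 0, "dz": -0.35, "fingers": 100}, {"rx": 0, "ry": 0, "rz": 0, "dx": 0, "dy": 0, "dz": -0.35, "fingers": 60}]}}

```text
clock: 5.08
eef_pos: [0.5474, 0.1836, 0.2207]
eef_rot: [-2.113, -2.324, 0.002]
force: [1.4, 0.7, -0.1]
gripper_width: 0.055
gripper_force: 0.0
```

```bash
python3 - <<'E'
from h import *;import pickle
F=pickle.load(open("F0.pkl","rb"))
tiles=[]
for n,bx in(("top",(290,200,400,270)),("scene",(145,170,260,240))):
    f=F[n];h=cv2.cvtColor(f["color"],cv2.COLOR_RGB2HSV);m=cv2.inRange(h,(45,80,30),(75,255,255))>0
    k=np.zeros_like(m);k[bx[1]:bx[3],bx[0]:bx[2]]=1
    for a,c,mm in comps(m&k,20):
        v=h[:,:,2][mm].astype(np.float32);print(n,c,np.percentile(v,[5,25,50,75,95]))
        t,_=cv2.threshold(v.astype(np.uint8),0,255,cv2.THRESH_OTSU)
        top=mm&(h[:,:,2]>t);ys,xs=np.nonzero(top);cc=np.array([xs.mean(),ys.mean()])
        r=cv2.minAreaRect(np.c_[xs,ys].astype(np.float32));p=plane(f,cv2.boxPoints(r),.086)
        e=p[1]-p[0];e2=p[2]-p[1];print(" t",t,"n",top.sum(),"c",cc.round(1),plane(f,cc,.086).round(4),"edges",np.linalg.norm(e).round(3),np.linalg.norm(e2).round(3),"yaw",np.degrees(np.arctan2(e[1],e[0])).round(1)%90,np.degrees(np.arctan2(e2[1],e2[0])).round(1)%90)
    tiles.append(cv2.resize(f["color"][bx[1]:bx[3],bx[0]:bx[2]],None,fx=6.5,fy=6.5,interpolation=cv2.INTER_CUBIC)[:300])
w=min(t.shape[1] for t in tiles)
cv2.imwrite("pics/c3.png",np.vstack([t[:,:w] for t in tiles])[:600,:,::-1])
E
python3 go.py .46 -.224 .2
```

```text
top [347.8 236.5] [ 53.  129.  187.  207.  212.8]
 t 134.0 n 107 c [348.7 235.5] [[ 0.4622 -0.2258  0.086 ]] edges 0.025 0.027 yaw 2.200000000000003 0.5999999999999943
top [375.7 242. ] [ 44.  91. 181. 204. 209.]
 t 126.0 n 102 c [377.3 241.1] [[ 0.451  -0.2965  0.086 ]] edges 0.026 0.026 yaw 80.8 82.6
scene [172.8 197.2] [ 64.  80.  82. 171. 222.]
 t 141.0 n 83 c [171.3 191.4] [[ 0.4527 -0.2978  0.086 ]] edges 0.028 0.026 yaw 89.80000000000001 75.3
scene [202.5 199.1] [ 65.   80.   83.  171.  222.6]
 t 140.0 n 89 c [201.6 193.4] [[ 0.4636 -0.2265  0.086 ]] edges 0.026 0.024 yaw 86.7 2.1
t 5.08 pos [0.5474 0.1836 0.2207] yaw 5.5 tilt [-0.001 -0.001] w 0.055 gf 0.0 F [ 1.4  0.7 -0.1] j7 -0.2
d [-2.65  -0.838  0.14 ]
```

View pics/c3.png

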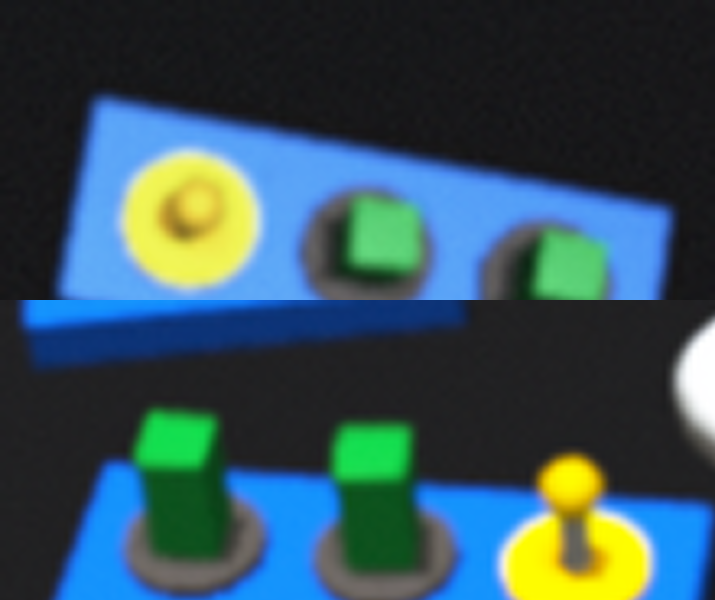

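The crop shows green driver tops at top-view (349,235) and (377,241), and the yellow ball key at (319,232) is in the end hole. I'll try the outer driver, at about (0.452, -0.297), first.

```bash
python3 go.py .452 -.297 .2 -9
```

```text
t 5.08 pos [0.5474 0.1836 0.2207] yaw 5.5 tilt [-0.001 -0.001] w 0.055 gf 0.0 F [ 1.4  0.7 -0.1] j7 -0.2
d [-3.129 -0.938  0.141]
rz 0.12
```

Call:
{"fn": "servo_tool", "kwargs": {"moves": [{"rx": 0, "ry": 0, "rz": 0, "dx": -0.348, "dy": -0.104, "dz": 0, "fingers": 60}, {"rx": 0, "ry": 0, "rz": 0, "dx": -0.348, "dy": -0.104, "dz": 0, "fingers": 60}, {"rx": 0, "ry": 0, "rz": 0, "dx": -0.348, "dy": -0.104, "dz": 0, "fingers": 60}, {"rx": 0, "ry": 0, "rz": 0, "dx": -0.348, "dy": -0.104, "dz": 0, "fingers": 60}, {"rx": 0, "ry": 0, "rz": 0, "dx": -0.348, "dy": -0.104, "dz": 0, "fingers": 60}]}}

```text
clock: 5.7
eef_pos: [0.4937, -0.0849, 0.2195]
eef_rot: [-2.113, -2.325, -0.0]
force: [1.2, -0.6, 0.2]
gripper_width: 0.0663
gripper_force: 0.0
```

Call:
{"fn": "servo_tool", "kwargs": {"moves": [{"rx": 0, "ry": 0, "rz": 0, "dx": -0.348, "dy": -0.104, "dz": 0, "fingers": 60}, {"rx": 0, "ry": 0, "rz": 0, "dx": -0.348, "dy": -0.104, "dz": 0, "fingers": 60}, {"rx": 0, "ry": 0, "rz": 0, "dx": -0.348, "dy": -0.104, "dz": 0, "fingers": 60}, {"rx": 0, "ry": 0, "rz": 0, "dx": -0.345, "dy": -0.104, "dz": 0, "fingers": 60}, {"rx": 0, "ry": 0, "rz": 0.06, "dx": 0, "dy": 0, "dz": 0, "fingers": 60}]}}

```text
clock: 6.32
eef_pos: [0.4491, -0.3012, 0.2196]
eef_rot: [2.264, 2.177, -0.003]
force: [-0.6, 1.3, -0.4]
gripper_width: 0.0662
gripper_force: 0.0
```

Call:
{"fn": "servo_tool", "kwargs": {"moves": [{"rx": 0, "ry": 0, "rz": 0.06, "dx": 0, "dy": 0, "dz": 0, "fingers": 60}, {"rx": 0, "ry": 0, "rz": 0, "dx": 0, "dy": 0, "dz": 0, "fingers": 60}, {"rx": 0, "ry": 0, "rz": 0, "dx": 0, "dy": 0, "dz": 0, "fingers": 60}]}}

```text
clock: 6.7
eef_pos: [0.4518, -0.2962, 0.2193]
eef_rot: [-2.386, -2.044, 0.0]
force: [0.5, -0.4, 0.0]
gripper_width: 0.0661
gripper_force: 0.0
```

```bash
python3 go.py .452 -.297 .063 -9;  python3 - <<'E'
from bench import robot
from h import *
A=robot.grab_frame("scene")["color"][100:270,110:310]
cv2.imwrite("pics/c4.png",cv2.resize(A,(600,510),interpolation=2)[:,:,::-1])
E
```

```text
t 6.7 pos [ 0.4518 -0.2962  0.2193] yaw -8.8 tilt [-0.  0.] w 0.0661 gf 0.0 F [ 0.5 -0.4  0. ] j7 0.51
d [-0.005  0.003  1.042]
rz 0.001
```

View pics/c4.png

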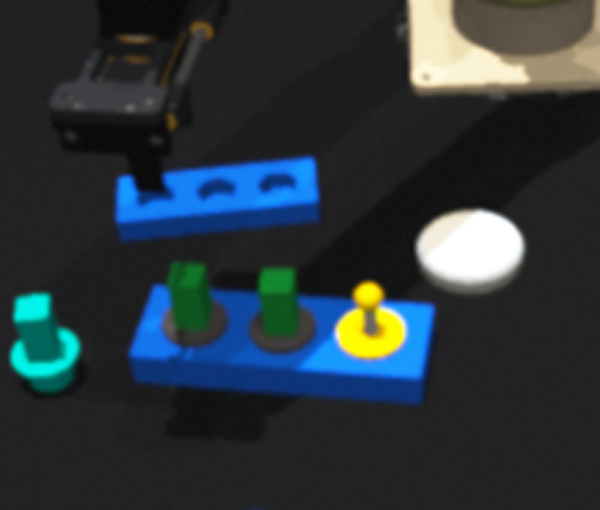

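The gripper is above the outer driver at crop (190,297), clear of the turquoise piece at (40,340). I'll descend and grip.

Call:
{"fn": "servo_tool", "kwargs": {"moves": [{"rx": 0, "ry": 0, "rz": 0, "dx": 0, "dy": 0, "dz": 0.35, "fingers": 60}, {"rx": 0, "ry": 0, "rz": 0, "dx": 0, "dy": 0, "dz": 0.3, "fingers": 60}, {"rx": 0, "ry": 0, "rz": 0, "dx": 0, "dy": 0, "dz": 0.2, "fingers": 60}, {"rx": 0, "ry": 0, "rz": 0, "dx": 0, "dy": 0, "dz": 0.18, "fingers": 60}, {"rx": 0, "ry": 0, "rz": 0, "dx": 0, "dy": 0, "dz": 0, "fingers": 60}]}}

```text
clock: 7.38
eef_pos: [0.4507, -0.2957, 0.0634]
eef_rot: [-2.386, -2.039, 0.003]
force: [-0.5, -0.2, -0.2]
gripper_width: 0.0664
gripper_force: 0.0
```

Call:
{"fn": "servo_tool", "kwargs": {"moves": [{"rx": 0, "ry": 0, "rz": 0, "dx": 0, "dy": 0, "dz": 0, "fingers": 255}, {"rx": 0, "ry": 0, "rz": 0, "dx": 0, "dy": 0, "dz": 0, "fingers": 255}, {"rx": 0, "ry": 0, "rz": 0, "dx": 0, "dy": 0, "dz": 0, "fingers": 255}, {"rx": 0, "ry": 0, "rz": 0, "dx": 0, "dy": 0, "dz": 0, "fingers": 255}, {"rx": 0, "ry": 0, "rz": 0, "dx": 0, "dy": 0, "dz": 0, "fingers": 255}], "force": 40}}

```text
clock: 8.0
eef_pos: [0.452, -0.2963, 0.065]
eef_rot: [2.389, 2.039, 0.001]
force: [-0.3, 0.4, 1.3]
gripper_width: 0.0259
gripper_force: 40.0
```

```bash
python3 go.py
```

```text
t 8.0 pos [ 0.452  -0.2963  0.065 ] yaw -9.0 tilt [0.001 0.   ] w 0.0259 gf 40.0 F [-0.3  0.4  1.3] j7 0.65
```

Call:
{"fn": "servo_tool", "kwargs": {"moves": [{"rx": 0, "ry": 0, "rz": 0, "dx": 0, "dy": 0, "dz": -0.1, "fingers": 255}, {"rx": 0, "ry": 0, "rz": 0, "dx": 0, "dy": 0, "dz": -0.2, "fingers": 255}, {"rx": 0, "ry": 0, "rz": 0, "dx": 0, "dy": 0, "dz": -0.35, "fingers": 255}, {"rx": 0, "ry": 0, "rz": 0, "dx": 0, "dy": 0, "dz": -0.35, "fingers": 255}, {"rx": 0, "ry": 0, "rz": 0, "dx": 0, "dy": 0, "dz": 0, "fingers": 255}]}}

```text
clock: 8.62
eef_pos: [0.4531, -0.2977, 0.219]
eef_rot: [2.386, 2.035, 0.006]
force: [0.9, 0.1, -1.6]
gripper_width: 0.0259
gripper_force: 40.0
```

```bash
python3 go.py;  python3 - <<'E'
from bench import robot
from h import *
s=robot.get_state();f=robot.grab_frame("scene")
g=s["eef_pos"]-[0,0,.004]
p=proj(f,[g,g-[0,0,.028],g-[0,0,.053]]);print(p)
# expected nose widths in px at mid-nose
q=g-[0,0,.045];rt=f["world_from_camera"][:3,0]
for w in(.027,.037,.054):a=proj(f,[q-rt*w/2,q+rt*w/2]);print(w,(a[1]-a[0])[0])
x,y=p[1].astype(int)
c=f["color"][y-35:y+35,x-45:x+45]
cv2.imwrite("pics/c5.png",cv2.resize(c,(630,490),interpolation=2)[:,:,::-1]);print(x-45,y-35)
E
```

```text
t 8.62 pos [ 0.4531 -0.2977  0.219 ] yaw -9.1 tilt [ 0.006 -0.002] w 0.0259 gf 40.0 F [ 0.9  0.1 -1.6] j7 0.51
[[163.26746297 147.93075855]
 [165.10106232 157.97044483]
 [166.69921159 166.65689792]]
0.027 12.000839943865202
0.037 16.445202343686418
0.054 23.999719226810555
120 122
```

View pics/c5.png

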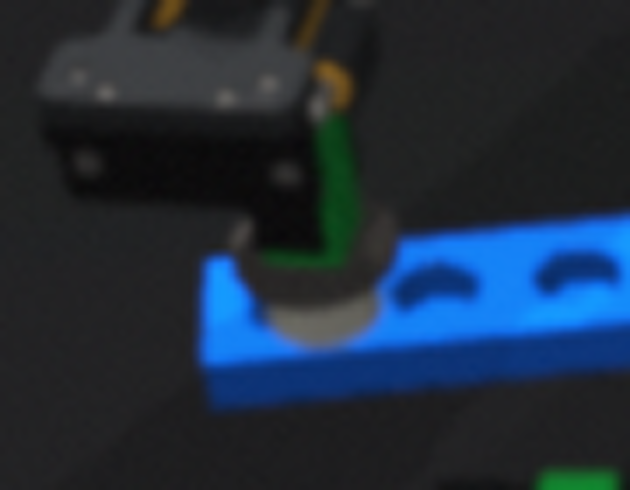

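The nose spans crop x 268–382, about 16.3 px, where 37 mm predicts 16.4 px and 27 mm predicts 12.0 px. The flange measures 23.7 px and checks the scale. So this is the 37 mm driver, too large for the 15 mm nut, and it goes back in its hole.

```bash
python3 go.py .452 -.2963 .066 -9
```

```text
t 8.68 pos [ 0.4523 -0.2968  0.2166] yaw -9.0 tilt [ 0.003 -0.   ] w 0.0258 gf 40.0 F [-0.8  0.7 -1.9] j7 0.51
d [ 0.002 -0.006  1.004]
rz -0.0
```

Call:
{"fn": "servo_tool", "kwargs": {"moves": [{"rx": 0, "ry": 0, "rz": 0, "dx": 0, "dy": 0, "dz": 0.3, "fingers": 255}, {"rx": 0, "ry": 0, "rz": 0, "dx": 0, "dy": 0, "dz": 0.3, "fingers": 255}, {"rx": 0, "ry": 0, "rz": 0, "dx": 0, "dy": 0, "dz": 0.2, "fingers": 255}, {"rx": 0, "ry": 0, "rz": 0, "dx": 0, "dy": 0, "dz": 0.12, "fingers": 255}, {"rx": 0, "ry": 0, "rz": 0, "dx": 0, "dy": 0, "dz": 0.07, "fingers": 255}]}}

```text
clock: 9.3
eef_pos: [0.4513, -0.2962, 0.0653]
eef_rot: [-2.389, -2.038, 0.001]
force: [-0.0, 0.4, -0.8]
gripper_width: 0.0254
gripper_force: 40.0
```

Call:
{"fn": "servo_tool", "kwargs": {"moves": [{"rx": 0, "ry": 0, "rz": 0, "dx": 0, "dy": 0, "dz": 0, "fingers": 255}, {"rx": 0, "ry": 0, "rz": 0, "dx": 0, "dy": 0, "dz": 0, "fingers": 255}]}}

```text
clock: 9.55
eef_pos: [0.4522, -0.2965, 0.0669]
eef_rot: [2.389, 2.039, 0.001]
force: [0.7, -0.9, -1.3]
gripper_width: 0.0257
gripper_force: 40.0
```

```bash
python3 go.py .452 -.2963 .065 -9
```

```text
t 9.55 pos [ 0.4522 -0.2965  0.0669] yaw -9.0 tilt [ 0.001 -0.   ] w 0.0257 gf 40.0 F [ 0.7 -0.9 -1.3] j7 0.66
d [ 0.001 -0.002  0.013]
rz -0.0
```

Call:
{"fn": "servo_tool", "kwargs": {"moves": [{"rx": 0, "ry": 0, "rz": 0, "dx": 0, "dy": 0, "dz": 0.013, "fingers": 255}, {"rx": 0, "ry": 0, "rz": 0, "dx": 0, "dy": 0, "dz": 0, "fingers": 60}, {"rx": 0, "ry": 0, "rz": 0, "dx": 0, "dy": 0, "dz": 0, "fingers": 60}, {"rx": 0, "ry": 0, "rz": 0, "dx": 0, "dy": 0, "dz": 0, "fingers": 60}, {"rx": 0, "ry": 0, "rz": 0, "dx": 0, "dy": 0, "dz": -0.3, "fingers": 60}]}}

```text
clock: 10.18
eef_pos: [0.4502, -0.2952, 0.1077]
eef_rot: [-2.386, -2.037, 0.005]
force: [0.6, 0.8, 0.7]
gripper_width: 0.0578
gripper_force: 0.0
```

Call:
{"fn": "servo_tool", "kwargs": {"moves": [{"rx": 0, "ry": 0, "rz": 0, "dx": 0, "dy": 0, "dz": -0.36, "fingers": 60}, {"rx": 0, "ry": 0, "rz": 0, "dx": 0.24, "dy": 0, "dz": 0, "fingers": 60}, {"rx": 0, "ry": 0, "rz": 0, "dx": 0.235, "dy": 0, "dz": 0, "fingers": 60}, {"rx": 0, "ry": 0, "rz": -0.03, "dx": 0, "dy": 0, "dz": 0, "fingers": 60}, {"rx": 0, "ry": 0, "rz": 0, "dx": 0, "dy": 0, "dz": 0, "fingers": 60}]}}

```text
clock: 10.8
eef_pos: [0.463, -0.2257, 0.1635]
eef_rot: [-2.324, -2.114, -0.001]
force: [0.1, -1.0, 0.6]
gripper_width: 0.0662
gripper_force: 0.0
```

```bash
python3 go.py .463 -.226 .063 -5
```

```text
t 10.8 pos [ 0.463  -0.2257  0.1635] yaw -5.4 tilt [0. 0.] w 0.0662 gf 0.0 F [ 0.1 -1.   0.6] j7 0.44
d [-0.002 -0.     0.67 ]
rz -0.004
```

Call:
{"fn": "servo_tool", "kwargs": {"moves": [{"rx": 0, "ry": 0, "rz": 0, "dx": 0, "dy": 0, "dz": 0.3, "fingers": 60}, {"rx": 0, "ry": 0, "rz": 0, "dx": 0, "dy": 0, "dz": 0.2, "fingers": 60}, {"rx": 0, "ry": 0, "rz": 0, "dx": 0, "dy": 0, "dz": 0.16, "fingers": 60}, {"rx": 0, "ry": 0, "rz": 0, "dx": 0, "dy": 0, "dz": 0, "fingers": 60}, {"rx": 0, "ry": 0, "rz": 0, "dx": 0, "dy": 0, "dz": 0, "fingers": 255}]}}

```text
clock: 11.42
eef_pos: [0.4633, -0.2267, 0.0653]
eef_rot: [2.325, 2.111, 0.0]
force: [-0.1, -0.3, 0.1]
gripper_width: 0.0621
gripper_force: 0.0
```

Call:
{"fn": "servo_tool", "kwargs": {"moves": [{"rx": 0, "ry": 0, "rz": 0, "dx": 0, "dy": 0, "dz": 0, "fingers": 255}, {"rx": 0, "ry": 0, "rz": 0, "dx": 0, "dy": 0, "dz": 0, "fingers": 255}, {"rx": 0, "ry": 0, "rz": 0, "dx": 0, "dy": 0, "dz": 0, "fingers": 255}, {"rx": 0, "ry": 0, "rz": 0, "dx": 0, "dy": 0, "dz": 0, "fingers": 255}, {"rx": 0, "ry": 0, "rz": 0, "dx": 0, "dy": 0, "dz": 0, "fingers": 255}]}}

```text
clock: 12.05
eef_pos: [0.4631, -0.2259, 0.0645]
eef_rot: [2.324, 2.114, 0.0]
force: [-0.6, 1.0, 2.7]
gripper_width: 0.0261
gripper_force: 39.8
```

```bash
python3 go.py
```

```text
t 12.05 pos [ 0.4631 -0.2259  0.0645] yaw -5.4 tilt [0. 0.] w 0.0261 gf 39.8 F [-0.6  1.   2.7] j7 0.56
```

Call:
{"fn": "servo_tool", "kwargs": {"moves": [{"rx": 0, "ry": 0, "rz": 0, "dx": 0, "dy": 0, "dz": -0.1, "fingers": 255}, {"rx": 0, "ry": 0, "rz": 0, "dx": 0, "dy": 0, "dz": -0.3, "fingers": 255}, {"rx": 0, "ry": 0, "rz": 0, "dx": 0, "dy": 0, "dz": -0.35, "fingers": 255}, {"rx": 0, "ry": 0, "rz": -0.045, "dx": 0, "dy": 0, "dz": -0.25, "fingers": 255}, {"rx": 0, "ry": 0, "rz": -0.045, "dx": 0, "dy": 0, "dz": 0, "fingers": 255}]}}

```text
clock: 12.68
eef_pos: [0.4641, -0.2269, 0.2179]
eef_rot: [2.11, 2.323, 0.005]
force: [0.2, 0.5, -2.9]
gripper_width: 0.0259
gripper_force: 39.8
```

```bash
python3 go.py .5075 .2248 .2 5.4
```

```text
t 12.68 pos [ 0.4641 -0.2269  0.2179] yaw 5.5 tilt [ 0.005 -0.   ] w 0.0259 gf 39.8 F [ 0.2  0.5 -2.9] j7 0.57
d [2.97  0.576 0.12 ]
rz 0.001
```

Call:
{"fn": "servo_tool", "kwargs": {"moves": [{"rx": 0, "ry": 0, "rz": 0, "dx": 0.33, "dy": 0.064, "dz": 0, "fingers": 255}, {"rx": 0, "ry": 0, "rz": 0, "dx": 0.33, "dy": 0.064, "dz": 0, "fingers": 255}, {"rx": 0, "ry": 0, "rz": 0, "dx": 0.33, "dy": 0.064, "dz": 0, "fingers": 255}, {"rx": 0, "ry": 0, "rz": 0, "dx": 0.33, "dy": 0.064, "dz": 0, "fingers": 255}, {"rx": 0, "ry": 0, "rz": 0, "dx": 0.33, "dy": 0.064, "dz": 0, "fingers": 255}]}}

```text
clock: 13.3
eef_pos: [0.4875, 0.0261, 0.2152]
eef_rot: [2.116, 2.322, 0.001]
force: [0.0, -0.7, -2.1]
gripper_width: 0.0259
gripper_force: 39.8
```

Call:
{"fn": "servo_tool", "kwargs": {"moves": [{"rx": 0, "ry": 0, "rz": 0, "dx": 0.33, "dy": 0.064, "dz": 0, "fingers": 255}, {"rx": 0, "ry": 0, "rz": 0, "dx": 0.33, "dy": 0.064, "dz": 0, "fingers": 255}, {"rx": 0, "ry": 0, "rz": 0, "dx": 0.33, "dy": 0.064, "dz": 0, "fingers": 255}, {"rx": 0, "ry": 0, "rz": 0, "dx": 0.33, "dy": 0.064, "dz": 0, "fingers": 255}, {"rx": 0, "ry": 0, "rz": 0, "dx": 0, "dy": 0, "dz": 0, "fingers": 255}]}}

```text
clock: 13.92
eef_pos: [0.5065, 0.2298, 0.2145]
eef_rot: [2.108, 2.329, -0.001]
force: [0.1, -2.0, -1.5]
gripper_width: 0.0259
gripper_force: 39.8
```

Call:
{"fn": "servo_tool", "kwargs": {"moves": [{"rx": 0, "ry": 0, "rz": 0, "dx": 0, "dy": 0, "dz": 0, "fingers": 255}, {"rx": 0, "ry": 0, "rz": 0, "dx": 0, "dy": 0, "dz": 0, "fingers": 255}]}}

```text
clock: 14.18
eef_pos: [0.5077, 0.2241, 0.2148]
eef_rot: [2.118, 2.32, 0.0]
force: [0.1, 0.1, -1.2]
gripper_width: 0.0261
gripper_force: 39.8
```

```bash
python3 go.py .5075 .2248 .125 5.4;  python3 - <<'E'
from bench import robot
from h import *
s=robot.get_state();f=robot.grab_frame("scene")
g=s["eef_pos"]-[0,0,.0035]
p=proj(f,[g,g-[0,0,.031],g-[0,0,.053],[.5075,.2248,.062]]);print(p)
q=g-[0,0,.045];rt=f["world_from_camera"][:3,0]
for w in(.027,.037,.054):a=proj(f,[q-rt*w/2,q+rt*w/2]);print(w,(a[1]-a[0])[0])
x,y=p[1].astype(int)
c=f["color"][y-35:y+50,x-60:x+60]
cv2.imwrite("pics/c6.png",cv2.resize(c,None,fx=6,fy=6,interpolation=2)[:,:,::-1]);print(x-60,y-35)
E
```

```text
t 14.18 pos [0.5077 0.2241 0.2148] yaw 5.2 tilt [0. 0.] w 0.0261 gf 39.8 F [ 0.1  0.1 -1.2] j7 -0.31
d [ 0.005 -0.001  0.599]
rz -0.001
[[407.97844498 157.18702793]
 [405.38988092 168.24585579]
 [403.59619519 175.84669808]
 [396.43143249 206.80669851]]
0.027 11.995481573175653
0.037 16.43783790717407
0.054 23.988895338996485
345 133
```

View pics/c6.png

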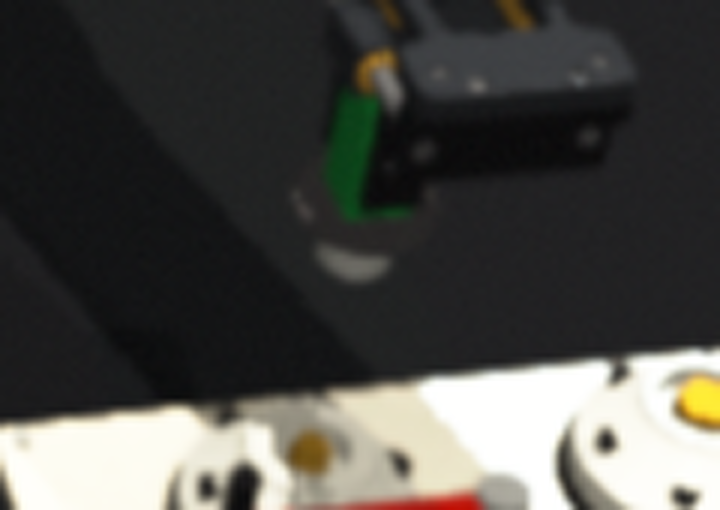

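The nose spans crop x 316–391, about 12.5 px, so this is the 27 mm driver that fits. It hangs over the small brass nut at crop (310,453), and the red bar is shut. I'll lower it.

Call:
{"fn": "servo_tool", "kwargs": {"moves": [{"rx": 0, "ry": 0, "rz": 0, "dx": 0.003, "dy": 0, "dz": 0.25, "fingers": 255}, {"rx": 0, "ry": 0, "rz": 0, "dx": 0, "dy": 0, "dz": 0.25, "fingers": 255}, {"rx": 0, "ry": 0, "rz": 0, "dx": 0, "dy": 0, "dz": 0.1, "fingers": 255}, {"rx": 0, "ry": 0, "rz": 0, "dx": 0, "dy": 0, "dz": 0, "fingers": 255}, {"rx": 0, "ry": 0, "rz": 0, "dx": 0, "dy": 0, "dz": 0, "fingers": 255}]}}

```text
clock: 14.85
eef_pos: [0.5082, 0.2263, 0.1259]
eef_rot: [2.115, 2.322, 0.003]
force: [-0.6, -0.9, -1.3]
gripper_width: 0.0259
gripper_force: 39.8
```

```bash
python3 go.py .5075 .2248 .1045 5.4
```

```text
t 14.85 pos [0.5082 0.2263 0.1259] yaw 5.3 tilt [0.002 0.001] w 0.0259 gf 39.8 F [-0.6 -0.9 -1.3] j7 -0.26
d [-0.01  -0.006  0.143]
rz -0.001
```

Call:
{"fn": "servo_tool", "kwargs": {"moves": [{"rx": 0, "ry": 0, "rz": 0, "dx": 0, "dy": 0, "dz": 0.03, "fingers": 255}, {"rx": 0, "ry": 0, "rz": 0, "dx": 0, "dy": 0, "dz": 0.03, "fingers": 255}, {"rx": 0, "ry": 0, "rz": 0, "dx": 0, "dy": 0, "dz": 0.03, "fingers": 255}, {"rx": 0, "ry": 0, "rz": 0, "dx": 0, "dy": 0, "dz": 0, "fingers": 255}, {"rx": 0, "ry": 0, "rz": 0, "dx": 0, "dy": 0, "dz": 0, "fingers": 255}]}}

```text
clock: 15.48
eef_pos: [0.5074, 0.2261, 0.1109]
eef_rot: [-2.115, -2.323, -0.0]
force: [-1.2, 0.3, -1.2]
gripper_width: 0.0256
gripper_force: 39.8
```

```bash
python3 go.py .5075 .2248 .1045 5.4
```

```text
t 15.47 pos [0.5074 0.2261 0.1109] yaw 5.4 tilt [0. 0.] w 0.0256 gf 39.8 F [-1.2  0.3 -1.2] j7 -0.25
d [-0.009 -0.     0.043]
rz -0.0
```

Call:
{"fn": "servo_tool", "kwargs": {"moves": [{"rx": 0, "ry": 0, "rz": 0, "dx": 0, "dy": 0, "dz": 0.025, "fingers": 255}, {"rx": 0, "ry": 0, "rz": 0, "dx": 0, "dy": 0, "dz": 0.02, "fingers": 255}, {"rx": 0, "ry": 0, "rz": 0, "dx": 0, "dy": 0, "dz": 0.015, "fingers": 255}, {"rx": 0, "ry": 0, "rz": 0, "dx": 0, "dy": 0, "dz": 0, "fingers": 255}, {"rx": 0, "ry": 0, "rz": 0, "dx": 0, "dy": 0, "dz": 0, "fingers": 255}]}}

```text
clock: 16.1
eef_pos: [0.5076, 0.2262, 0.1043]
eef_rot: [-2.115, -2.322, -0.002]
force: [-11.9, -4.9, 28.4]
gripper_width: 0.0256
gripper_force: 39.9
```

```bash
python3 go.py .5075 .2248 .1045 5.4; python3 - <<'E'
from bench import robot
from h import *
o=[cv2.resize(robot.grab_frame(n)["color"][a:b,c:d],(400,400),interpolation=2) for n,a,b,c,d in(("scene",150,270,340,460),("scene",155,255,130,260))]
cv2.imwrite("pics/c7.png",np.hstack(o)[:,:,::-1])
E
```

```text
t 16.1 pos [0.5076 0.2262 0.1043] yaw 5.3 tilt [-0.     0.002] w 0.0256 gf 39.9 F [-11.9  -4.9  28.4] j7 -0.25
d [-0.009 -0.002 -0.001]
rz -0.0
```

View pics/c7.png

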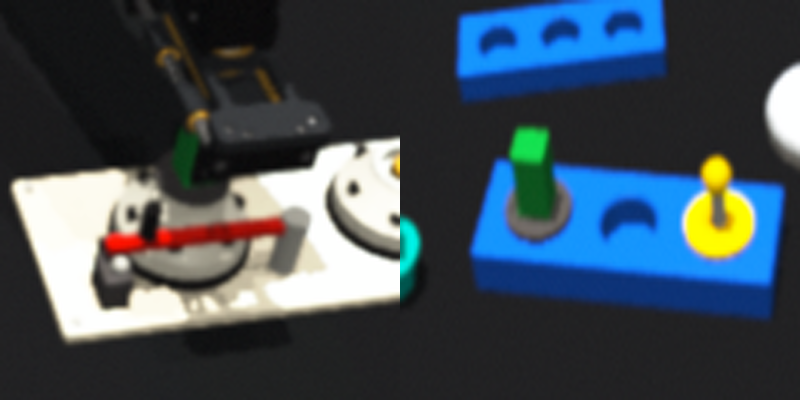

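The driver is seated: the TCP stopped at 0.1043 m with 28 N, where full seating predicts 0.1045 m. In the left crop the red bar at (195,235) is shut over its ball detent. In the right crop the other driver stands upright in its rack hole at (537,190) and the key is untouched. I'm handing in.

```bash
python3 -c "
from bench import robot
print(robot.sign_off())"
```

```text
the job is handed in; nothing more can be done
None
```

The job is handed in: the keeper is shut in its detent, the 27 mm-nose driver is held fully down on the nut, and the 37 mm one, ruled out by its measured nose width rather than tried on the nut, is back upright in the rack; the hand-in returned no verdict.

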